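# Raise the wafer inspection camera to its second stop and hold it there

## Task

Two telescoping inspection cameras stand on the bench; find the station that has the wafer on its chuck (the other is covered by a white dust cap). There, press in the red telescope button on the side of the camera's grip, pull the camera straight up past the first stop to the second, topmost stop, and finish while still holding it up there, because it sinks when let go. Leave the other station alone, and do not shift the wafer, the dust cap or the other things on the bench.

Things in the scene. Friction and masses are not known exactly. Their poses are not given: they have to be found in the camera images.
- left_chuck (a point): centre of the top of the left inspection station's chuck (y > 0, the robot's left): aluminium disc 90 mm across, 20 mm high, on a grey base plate 220 x 130 x 12 mm fixed to the bench. Its x and y run along the plate's long and short sides, z up. It is 32 mm above the bench; the plate's centre lies 35 mm and the column 105 mm along +x from here
- left_grip (a point): centre (button height) of the left station's white hand grip on top of the column: upright block 30 (x) x 36 (y) x 52 mm (z up), from 28 mm below this point to 24 mm above. 162 mm above the bench when down, 282 mm at the second stop. The red button sticks out 6 mm from its +y side, so it is 42 mm wide there. A black collar 40 x 44 x 20 mm lies under it
- left_camera (a point): centre of the top of the left station's camera, a black upright cylinder 38 mm across with its lens end 62 mm below, looking down on the chuck; it hangs on an arm from the collar under the grip and rises with it. This point lies 105 mm along -x of left_grip and 28 mm lower
- left_button (a joint): travel of the left station's red telescope button (face 16 mm wide, 20 mm high): 0 = out, 0.006 m = in, flush with the grip, along -y of left_grip. Sprung, about 4.5 N when in; comes out when let go. While the camera is right down a latch blocks any rise unless the button is in by more than 4 mm; squeezing the grip's +y and -y sides together presses it
- left_upper (a joint): how far the upper, thinner section of the left column is drawn out of the lower section: 0 = in, 0.060 m = fully out (first stop). It slides more easily than the lower section, so it comes out first. It carries grip and camera (0.35 to 0.55 kg) straight up
- left_lower (a joint): how far the lower, thicker section of the left column is drawn out of its black sleeve: 0 = in, 0.060 m = fully out. It follows once the upper section is out; both fully out (120 mm of rise) is the second stop. The pull is about 5 N at first, up to 11 N after the first stop. Nothing latches at the top: the column sinks when let go
- right_chuck (a point): centre of the top of the right inspection station's chuck (y < 0, the robot's right): aluminium disc 90 mm across, 20 mm high, on a grey base plate 220 x 130 x 12 mm fixed to the bench. Its x and y run along the plate's long and short sides, z up. It is 32 mm above the bench; the plate's centre lies 35 mm and the column 105 mm along +x from here
- right_grip (a point): centre (button height) of the right station's white hand grip on top of the column: upright block 30 (x) x 36 (y) x 52 mm (z up), from 28 mm below this point to 24 mm above. 162 mm above the bench when down, 282 mm at the second stop. The red button sticks out 6 mm from its +y side, so it is 42 mm wide there. A black collar 40 x 44 x 20 mm lies under it
- right_camera (a point): centre of the top of the right station's camera, a black upright cylinder 38 mm across with its lens end 62 mm below, looking down on the chuck; it hangs on an arm from the collar under the grip and rises with it. This point lies 105 mm along -x of right_grip and 28 mm lower
- right_button (a joint): travel of the right station's red telescope button (face 16 mm wide, 20 mm high): 0 = out, 0.006 m = in, flush with the grip, along -y of right_grip. Sprung, about 4.5 N when in; comes out when let go. While the camera is right down a latch blocks any rise unless the button is in by more than 4 mm; squeezing the grip's +y and -y sides together presses it
- right_upper (a joint): how far the upper, thinner section of the right column is drawn out of the lower section: 0 = in, 0.060 m = fully out (first stop). It slides more easily than the lower section, so it comes out first. It carries grip and camera (0.35 to 0.55 kg) straight up
- right_lower (a joint): how far the lower, thicker section of the right column is drawn out of its black sleeve: 0 = in, 0.060 m = fully out. It follows once the upper section is out; both fully out (120 mm of rise) is the second stop. The pull is about 5 N at first, up to 11 N after the first stop. Nothing latches at the top: the column sinks when let go
- wafer_mid (a point): centre of the wafer in its carrier, a loose black disc 100 mm across and 6 mm thick with a shiny violet face; lies on the chuck of one of the two stations
- cap_mid (a point): centre of the dust cap, a loose plain white disc 100 mm across and 13 mm thick; lies on the chuck of the other station (this point is 6 mm above its underside)
- solvent: white solvent bottle, 64 mm across, 150 mm high; bystander, origin at centre of its underside
- beaker: glass beaker, 70 mm across, 85 mm high; bystander, origin at centre of its underside
- resist: amber glass jar with black cap, 60 mm across, 110 mm high; bystander, origin at centre of its underside
- waferbox: flat blue box 120 x 120 mm with a clear round lid, 30 mm high in all; bystander, origin at centre of its underside
- brush: green-handled brush 160 mm long, lying along its x axis; bystander
Things that resemble listed ones, but are neither listed nor needed, are in the scene too. Of the things that look like the part that bears cap_mid, the largest one is meant.

How it is judged:
By the outcome, as a careful person would: the job done as asked, in the order asked, and still so for the second after the job is handed in, while the arm keeps its last pose, push and grip.
It also fails if it takes over 37 s, if anything falls off the work surface, if the arm or the gripper's body presses on something with over 40 N, if the wrist force passes 120 N, or if a joint passes its speed limit or range.

## Robot

A 7-joint arm with a two-finger parallel gripper is mounted at the origin on the work surface. World frame = base frame: x ahead of the robot, y to its left, z up, the work surface at z = 0. Lengths are in m, angles in rad, forces in N, time in s.
With the tool pointing down it reaches from about 0.425 to 0.875 m from the base axis. Payload 8.4 kg.
Tool frame: the origin (TCP) lies at the very end of the fingers, on their centre line; the grasp point (between the pads) lies 19 mm behind it; z points along the fingers, y is the direction in which the jaws open and shut (so a half turn about z gives the same grasp; the last joint's range is limited). The gripper opens to 85 mm and grips with 20 to 120 N. Pads are 22 mm wide; open, the fingers measure 114 mm over their backs; the gripper's body (76 mm by 85 mm) begins 54 mm behind the grasp point. The pads swing forward as they close: fully open they stand 13 mm farther back than shut.
Start: joints at [-1.268, 0.333, 0.04, 1.465, -0.013, 1.343, -0.059], TCP at [0.254, 0.598, 0.231] pointing down, gripper open.
Joint ranges: [-2.58, 2.58], [-0.38, 2.09], [-1.3, 1.39], [0.25, 2.4], [-1.5, 4.64], [0.08, 2.09], [-2.65, 2.65]. Speed limits (rad/s): [2.22, 2.22, 2.79, 2.79, 3.14, 3.14, 3.14].

## Interface

Orientations are given as a 3x3 rotation matrix whose columns are the frame's x, y, z axes.
In Python, from rig import r, viewer gives the robot as it stands.
- The arm moves only by the tool carry_out, never from a script. Its argument "commands" is a list of rows, each an object of numbers: "dx", "dy", "dz": the shift along the tool's x, y, z in mm; "wx", "wy", "wz": the turn, a rotation vector about the tool's x, y, z in rad. In form: [{"dx": .., "dy": .., "dz": .., "wx": .., "wy": .., "wz": ..}, ...]. A call has exactly 10 rows; each row shifts and turns the pose as measured when the row begins, along the tool's axes as they then stand; what a row does not reach is not made up. A row lasts 1/10 s, in which the tool goes at most 50 mm and 8.59 degrees, less where a joint would pass 70% of its speed; a pose out of reach is approached as far as the arm can. A call is refused whole if a number of a shift passes 50 or a number of a turn 0.15, either way. A call with a gripper value outside its range is refused whole. "gripper" is the opening, from -1 (shut) to 1 (fully open), set as the call begins (left out, the last holds). The fingers move at their own pace and stop on an object; "force" is the grip in N (left out, the last holds). Time passes only in rows, so rows that do not move let the fingers close, or fill a call up. It gives the time, the measured TCP pose, the force and the opening at its end, in the units of the state.
- r.observe(): the state, without advancing time (a new reading comes with each control period).
- viewer.read_camera(name): name is "side" or "top"; returns a dict with "frame" (420x560x3 uint8, red, green, blue), "fx", "fy", "cx", "cy" (pixels), "k1" (the pictures are not rectified: a ray, as slopes to the right and down, at radius r is drawn at 1 + k1 r^2 times it, then the intrinsics apply), "position" and "orientation" of the camera in the world. Camera axes: x right, y up, looking along -z (the intrinsics and any distortion apply to the point x, -y, -z); pixel columns grow to the right and rows downward; lengths in m; the calibration is good to about 2 mm. A picture is of the moment at which its call begins. There is no depth.
- r.close_job(): hands the job in, once; it reports no verdict.
The state is a dict: "t": time; "joints": joint angles; "joint_vel": joint speeds; "joint_efforts": joint torques, N m; "ee_pos": TCP position; "eef_rot": TCP orientation; "wrist_force": force on the tool from outside, world axes, zero at the start; "ft_torque": the same for the moment, N m; "opening": opening from 0.0 (shut) to 1.0 (fully open).
Only numpy, scipy, OpenCV 4.12 (cv2) and the standard library are available. Lean on these libraries where they do the work, as an engineer would, in place of code of your own. Each camera call takes 0.05 s, during which the arm holds its last target. There are 200 camera calls.

## Working session

There is one attempt and no reset: what is moved stays moved. The work goes in short steps, Python scripts to look and compute and a tool call to move; the robot and the scene stay as the last step left them, time stands still between calls to the robot, and variables do not carry over. Pictures are saved under pics/ and viewed, about 8 in all and at most 12, crops included, and the job is handed in when it is done.

Besides the shell and the picture viewer there is one more tool, called after ">>>" as name(argument=value, ...), one argument or row to a line, values as JSON. carry_out: Moves the arm, as the interface text tells. Its arguments: {"type":"object","properties":{"commands":{"type":"array"},"gripper":{"type":"number"},"force":{"type":"number"}},"required":["commands"]}

```bash
mkdir -p pics; ls; cat > h.py <<'E'
import numpy as np, cv2
from rig import r, viewer
def snap(n,f):
    c=viewer.read_camera(n); cv2.imwrite(f,c["frame"][...,::-1]); return c
def ray(c,u,v):
    K=np.array([[c["fx"],0,c["cx"]],[0,c["fy"],c["cy"]],[0,0,1.]])
    p=cv2.undistortPoints(np.array([[[u,v]]],float),K,np.array([c["k1"],0,0,0.]),)[0,0]
    # exact inverse of 1+k1 r^2 model (OpenCV k1 same form)
    d=np.array(c["orientation"])@np.array([p[0],-p[1],-1]); return np.array(c["position"]),d/np.linalg.norm(d)
def proj(c,P):
    q=np.array(c["orientation"]).T@(np.array(P)-np.array(c["position"]))
    x,y=q[0]/-q[2],-q[1]/-q[2]; s=1+c["k1"]*(x*x+y*y)
    return np.array([c["fx"]*x*s+c["cx"],c["fy"]*y*s+c["cy"]])
def tri(a,b):
    (p,d),(q,e)=a,b
    t=np.linalg.lstsq(np.c_[d,-e],q-p,rcond=None)[0]
    A,B=p+t[0]*d,q+t[1]*e; return (A+B)/2,np.linalg.norm(A-B)
def atz(a,z):
    p,d=a; return p+d*(z-p[2])/d[2]
E
python3 - <<'E'
from h import *
print(r.observe())
for n in("side","top"):
    c=snap(n,f"pics/{n}0.png"); print({k:c[k] for k in c if k!="frame"})
E
```

```text
pics
{'t': 0.0, 'joints': array([-1.26820858,  0.33392131,  0.03986964,  1.46626916, -0.01342574,
        1.34329593, -0.05848012]), 'joint_vel': array([ 0.00051342,  0.00057137, -0.00090741, -0.00053061,  0.00208779,
        0.00037788,  0.00037376]), 'joint_efforts': array([-4.23760021e-04, -6.58546686e+01,  1.36507317e+00, -4.05577254e+01,
        1.66909047e-02,  1.25195031e-02, -2.93540074e-05]), 'ee_pos': array([0.25402957, 0.59781094, 0.2304155 ]), 'eef_rot': array([[-9.20363673e-01,  3.91063163e-01, -5.57927773e-04],
       [ 3.91063552e-01,  9.20362407e-01, -1.52917530e-03],
       [-8.45083811e-05, -1.62558261e-03, -9.99998675e-01]]), 'wrist_force': array([0.33806317, 0.31281237, 0.40062803]), 'ft_torque': array([-0.0004062 ,  0.03198025, -0.01012616]), 'opening': 0.9971935199931958}
{'fx': 497.15425859959413, 'fy': 497.15425859959413, 'cx': 276.27901262865294, 'cy': 206.68655077762125, 'k1': -0.00935673110222752, 'position': array([ 0.06050852, -1.08005054,  1.00945253]), 'orientation': array([[ 0.93200801,  0.21594427, -0.2910827 ],
       [-0.36238413,  0.56902257, -0.73816736],
       [ 0.00622962,  0.79346165,  0.60858837]])}
{'fx': 420.43442321002124, 'fy': 420.43442321002124, 'cx': 281.3954369911709, 'cy': 213.41596464061482, 'k1': -0.09261982975823183, 'position': array([ 0.26700656, -0.00669084,  1.39244943]), 'orientation': array([[-0.02863311,  0.98751393, -0.15490767],
       [-0.99936984, -0.03153327, -0.01629664],
       [-0.0209779 ,  0.15434343,  0.98779453]])}
```

View pics/side0.png

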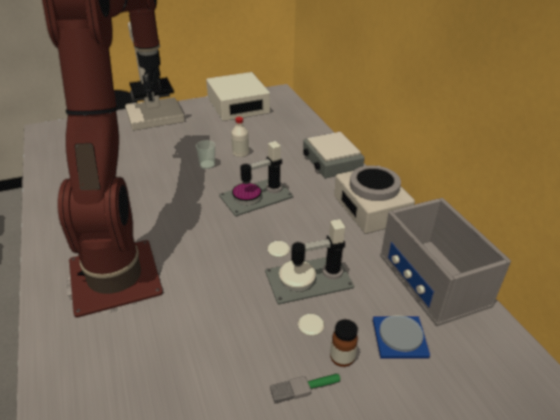

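View pics/top0.png

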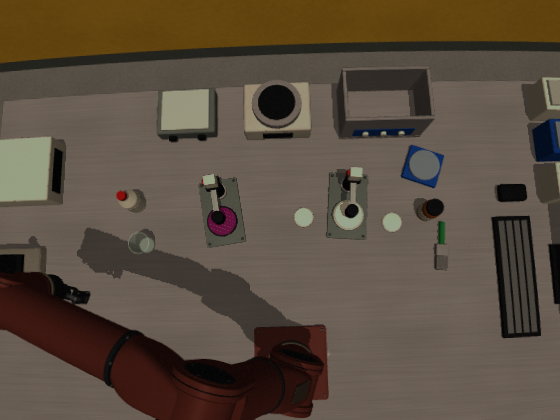

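The wafer (violet) is on the left station: top view (222,221), side view (247,191). Its grip is at top (210,182), side (274,149). The right station's chuck carries the big white cap at top (349,215), and the small white discs at (304,217) and (392,222) are decoys. The red button shows on the left grip's left side. I'll enlarge the left station next.

```bash
python3 - <<'E'
import cv2,numpy as np
s=cv2.imread("pics/side0.png")[130:220,210:300]; t=cv2.imread("pics/top0.png")[165:255,180:270]
f=lambda a:cv2.resize(a,None,fx=4.4,fy=4.4,interpolation=cv2.INTER_CUBIC)
o=np.hstack([f(s),f(t)]); cv2.imwrite("pics/crop0.png",np.clip(o*1.5,0,255).astype('uint8')); print(o.shape)
E
```

```text
(396, 792, 3)
```

View pics/crop0.png

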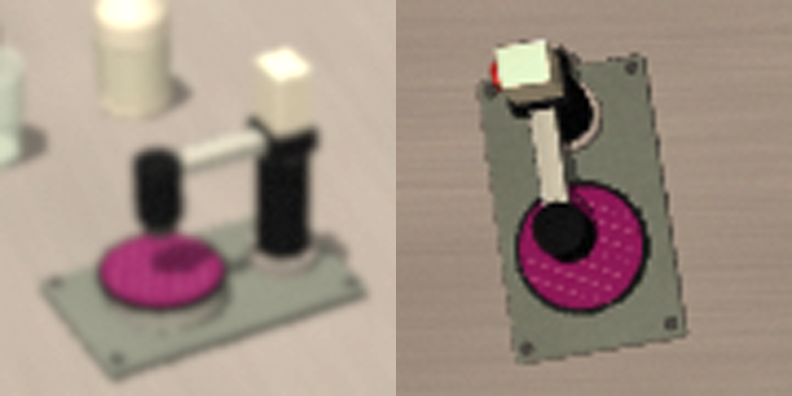

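```bash
python3 - <<'E'
from h import *
cs=viewer.read_camera("side"); ct=viewer.read_camera("top")
S=lambda x,y:ray(cs,210+(x+.5)/4.4-.5,130+(y+.5)/4.4-.5)
T=lambda x,y:ray(ct,180+(x-396+.5)/4.4-.5,165+(y+.5)/4.4-.5)
P=[atz(T(*p),.012) for p in[(478,87),(643,58),(686,335),(513,362)]]
print("plate",np.round(P,4),"c",np.mean(P,0))
for a,b in((0,1),(1,2),(3,2),(0,3)): 
    d=P[b]-P[a]; print(np.linalg.norm(d),np.degrees(np.arctan2(d[1],d[0])))
Q=[atz(S(*p),.012) for p in[(42,290),(366,293),(115,379)]]; print("side plate corners",np.round(Q,4))
print("grip top",tri(S(283,63),T(525,65)))
print("wafer",tri(S(162,270),T(582,246)))
G=[atz(T(*p),.186) for p in[(494,46),(548,40),(557,82),(503,90)]];print(np.round(G,4),np.mean(G,0))
print("bottle top z.15",atz(ray(ct,122,196),.15))
E
```

```text
plate [[0.592  0.2949 0.012 ]
 [0.6103 0.1669 0.012 ]
 [0.396  0.137  0.012 ]
 [0.3794 0.2679 0.012 ]] c [0.49444447 0.21669522 0.012     ]
0.12926199395678042 -81.85697600148194
0.2163815001101628 -172.05724608513373
0.13189626625598042 -82.78136644682577
0.2142788575351281 -172.7590332982887
side plate corners [[0.379  0.2565 0.012 ]
 [0.6111 0.1643 0.012 ]
 [0.3983 0.1314 0.012 ]]
grip top (array([0.56400937, 0.22349873, 0.19291109]), np.float64(0.0012755722082368583))
wafer (array([0.4617704 , 0.21030687, 0.04092582]), np.float64(0.00014393035733659514))
[[0.579  0.2461 0.186 ]
 [0.5818 0.2093 0.186 ]
 [0.5526 0.2033 0.186 ]
 [0.5484 0.2399 0.186 ]] [0.56545055 0.22464572 0.186     ]
bottle top z.15 [0.53176986 0.50289874 0.15      ]
```

Yaw is about 7.7°. The grip centre is about (0.5645, 0.2245), with its top measured at 0.19 (0.186 expected). The wafer measures (0.462, 0.210, 0.041), expected 0.038, which is consistent. First move: raise the tool and turn the jaws onto the station's y axis.

>>> carry_out(
  commands=[
    {"dz":-7,"wz":-0.054},
    {"dz":-7,"wz":-0.054},
    {"dz":-7,"wz":-0.054},
    {"dz":-7,"wz":-0.054},
    {"dz":-7,"wz":-0.054},
    {"dz":-7,"wz":-0.054},
    {"dz":-7,"wz":-0.054},
    {"dz":-7,"wz":-0.054},
    {"dz":-7,"wz":-0.054},
    {"dz":-7,"wz":-0.054},
  ],
  gripper=1,
  force=60,
)

```text
validation failed for argument at $.co...
```

```bash
cat > d.py <<'E'
from h import *
import sys
from scipy.spatial.transform import Rotation as R
t=np.array([float(a) for a in sys.argv[1:4]]); y=np.radians(7.7)
o=r.observe(); M=o["eef_rot"]
D=np.array([[-np.cos(y),-np.sin(y),0],[-np.sin(y),np.cos(y),0],[0,0,-1]]).T  # rows->cols
D=np.c_[[-np.cos(y),-np.sin(y),0],[-np.sin(y),np.cos(y),0],[0,0,-1]]
print("t",round(o["t"],2),"pos",np.round(o["ee_pos"],4),"shift mm",np.round(M.T@(t-o["ee_pos"])*1000,1),"rotvec",np.round(R.from_matrix(M.T@D).as_rotvec(),4),"F",np.round(o["wrist_force"],1),"open mm",round(o["opening"]*85,1))
print("joints",np.round(o["joints"],2))
E
python3 d.py .5645 .2245 .26
```

```text
t 0.2 pos [0.2541 0.598  0.2307] shift mm [-431.7 -222.4  -29. ] rotvec [-1.000e-03 -2.000e-04 -5.362e-01] F [ 0.2 -0.4  0.3] open mm 84.8
joints [-1.27  0.33  0.04  1.47 -0.01  1.34 -0.06]
```

Each row apparently needs all six fields.

>>> carry_out(
  commands=[
    {"dx":0,"dy":0,"dz":-7,"wx":0,"wy":0,"wz":-0.054},
    {"dx":0,"dy":0,"dz":-7,"wx":0,"wy":0,"wz":-0.054},
    {"dx":0,"dy":0,"dz":-7,"wx":0,"wy":0,"wz":-0.054},
    {"dx":0,"dy":0,"dz":-7,"wx":0,"wy":0,"wz":-0.054},
    {"dx":0,"dy":0,"dz":-7,"wx":0,"wy":0,"wz":-0.054},
    {"dx":0,"dy":0,"dz":-7,"wx":0,"wy":0,"wz":-0.054},
    {"dx":0,"dy":0,"dz":-7,"wx":0,"wy":0,"wz":-0.054},
    {"dx":0,"dy":0,"dz":-7,"wx":0,"wy":0,"wz":-0.054},
    {"dx":0,"dy":0,"dz":-7,"wx":0,"wy":0,"wz":-0.054},
    {"dx":0,"dy":0,"dz":-7,"wx":0,"wy":0,"wz":-0.054},
  ],
  gripper=1,
  force=60,
)

```text
t: 1.2
ee_pos: [0.2535, 0.5964, 0.2991]
eef_rot: [[-0.987, -0.158, -0.003], [-0.158, 0.987, -0.008], [0.004, -0.008, -1.0]]
wrist_force: [0.4, -0.6, -0.1]
opening: 0.997
```

```bash
python3 d.py .5645 .2245 .27
```

```text
t 1.2 pos [0.2535 0.5964 0.2991] shift mm [-248.3 -416.3   31.4] rotvec [-0.0078 -0.0039  0.0247] F [ 0.4 -0.6 -0.1] open mm 84.8
joints [-1.21  0.31 -0.03  1.35  0.01  1.48  0.49]
```

>>> carry_out(
  commands=[
    {"dx":-18,"dy":-30,"dz":0,"wx":0,"wy":0,"wz":0.002},
    {"dx":-18,"dy":-30,"dz":0,"wx":0,"wy":0,"wz":0.002},
    {"dx":-18,"dy":-30,"dz":0,"wx":0,"wy":0,"wz":0.002},
    {"dx":-18,"dy":-30,"dz":0,"wx":0,"wy":0,"wz":0.002},
    {"dx":-18,"dy":-30,"dz":0,"wx":0,"wy":0,"wz":0.002},
    {"dx":-18,"dy":-30,"dz":0,"wx":0,"wy":0,"wz":0.002},
    {"dx":-18,"dy":-30,"dz":0,"wx":0,"wy":0,"wz":0.002},
    {"dx":-18,"dy":-30,"dz":0,"wx":0,"wy":0,"wz":0.002},
    {"dx":-18,"dy":-30,"dz":0,"wx":0,"wy":0,"wz":0.002},
    {"dx":-18,"dy":-30,"dz":0,"wx":0,"wy":0,"wz":0.002},
  ],
)

```text
t: 2.2
ee_pos: [0.4801, 0.3222, 0.2987]
eef_rot: [[-0.988, -0.151, -0.006], [-0.151, 0.988, -0.008], [0.007, -0.006, -1.0]]
wrist_force: [0.6, 0.4, 0.3]
opening: 0.997
```

```bash
python3 d.py .5645 .2245 .27
```

```text
t 2.2 pos [0.4801 0.3222 0.2987] shift mm [ -68.8 -109.2   28.9] rotvec [-0.0065 -0.0073  0.0177] F [0.6 0.4 0.3] open mm 84.8
joints [-0.82  0.17  0.17  1.54 -0.03  1.45  1.08]
```

>>> carry_out(
  commands=[
    {"dx":-9,"dy":-14,"dz":3,"wx":-0.001,"wy":-0.001,"wz":0.002},
    {"dx":-9,"dy":-14,"dz":3,"wx":-0.001,"wy":-0.001,"wz":0.002},
    {"dx":-9,"dy":-14,"dz":3,"wx":-0.001,"wy":-0.001,"wz":0.002},
    {"dx":-9,"dy":-14,"dz":3,"wx":-0.001,"wy":-0.001,"wz":0.002},
    {"dx":-9,"dy":-14,"dz":3,"wx":-0.001,"wy":-0.001,"wz":0.002},
    {"dx":-9,"dy":-14,"dz":3,"wx":-0.001,"wy":-0.001,"wz":0.002},
    {"dx":-9,"dy":-14,"dz":3,"wx":-0.001,"wy":-0.001,"wz":0.002},
    {"dx":-9,"dy":-14,"dz":3,"wx":-0.001,"wy":-0.001,"wz":0.002},
    {"dx":0,"dy":0,"dz":0,"wx":0,"wy":0,"wz":0},
    {"dx":0,"dy":0,"dz":0,"wx":0,"wy":0,"wz":0},
  ],
)

```text
t: 3.2
ee_pos: [0.5729, 0.21, 0.2728]
eef_rot: [[-0.992, -0.125, -0.0], [-0.125, 0.992, -0.001], [0.0, -0.001, -1.0]]
wrist_force: [-0.3, 1.2, -0.9]
opening: 1.003
```

```bash
python3 d.py .5645 .2245 .22; python3 - <<'E'
from h import *
s=snap("side","pics/s1.png")["frame"][90:210,210:330]; t=snap("top","pics/t1.png")["frame"][130:250,150:270]
f=lambda a:cv2.resize(a,None,fx=3.3,fy=3.3,interpolation=cv2.INTER_CUBIC)
cv2.imwrite("pics/crop1.png",np.clip(np.hstack([f(s),f(t)])[...,::-1]*1.5,0,255).astype('uint8'))
E
```

```text
t 3.2 pos [0.5729 0.21   0.2728] shift mm [ 6.5 15.4 52.8] rotvec [-0.0009 -0.0004 -0.0092] F [-0.3  1.2 -0.9] open mm 85.3
joints [-0.65  0.24  0.27  1.52 -0.06  1.4   1.32]
```

View pics/crop1.png

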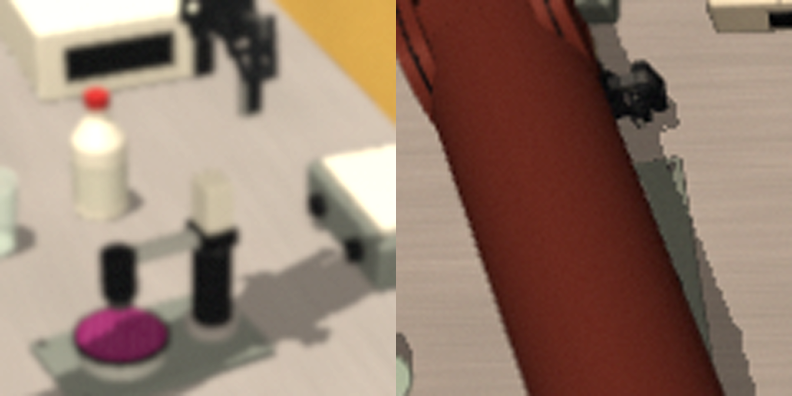

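The side crop shows the tool above the grip (fingers near (195,60) and (250,100) in the crop). The arm blocks the top view. The last move overshot by about 15 mm, so I'll correct that and go down part way.

>>> carry_out(
  commands=[
    {"dx":1,"dy":2,"dz":5,"wx":0,"wy":0,"wz":-0.001},
    {"dx":1,"dy":2,"dz":5,"wx":0,"wy":0,"wz":-0.001},
    {"dx":1,"dy":2,"dz":5,"wx":0,"wy":0,"wz":-0.001},
    {"dx":1,"dy":2,"dz":5,"wx":0,"wy":0,"wz":-0.001},
    {"dx":1,"dy":2,"dz":5,"wx":0,"wy":0,"wz":-0.001},
    {"dx":1,"dy":2,"dz":5,"wx":0,"wy":0,"wz":-0.001},
    {"dx":0,"dy":2,"dz":5,"wx":0,"wy":0,"wz":-0.001},
    {"dx":0,"dy":0,"dz":5,"wx":0,"wy":0,"wz":0},
    {"dx":0,"dy":0,"dz":0,"wx":0,"wy":0,"wz":0},
    {"dx":0,"dy":0,"dz":0,"wx":0,"wy":0,"wz":0},
  ],
)

```text
t: 4.3
ee_pos: [0.5622, 0.2278, 0.2289]
eef_rot: [[-0.99, -0.138, -0.001], [-0.138, 0.99, -0.0], [0.001, -0.0, -1.0]]
wrist_force: [-0.3, -0.4, -0.5]
opening: 0.998
```

```bash
python3 d.py .5645 .2245 .205; python3 - <<'E'
from h import *
c=snap("side","pics/s2.png"); s=c["frame"][110:210,230:310]
cv2.imwrite("pics/crop2.png",np.clip(cv2.resize(s,None,fx=6,fy=6,interpolation=cv2.INTER_CUBIC)[...,::-1]*1.5,0,255).astype('uint8'))
o=r.observe(); 
print("tcp px",(proj(c,o["ee_pos"])-[230,110])*6)
for s_ in(-1,1): print("fingertip inner est",(proj(c,o["ee_pos"]+o["eef_rot"]@[0,s_*.0425,-.01])-[230,110])*6)
E
```

```text
t 4.3 pos [0.5622 0.2278 0.2289] shift mm [-1.8 -3.6 23.9] rotvec [-0.0001 -0.0013  0.0041] F [-0.3 -0.4 -0.5] open mm 84.9
joints [-0.67  0.25  0.26  1.59 -0.06  1.31  1.3 ]
tcp px [256.68599698 141.73982258]
fingertip inner est [296.19122401 160.05198332]
fingertip inner est [218.73419681  91.38432023]
```

View pics/crop2.png

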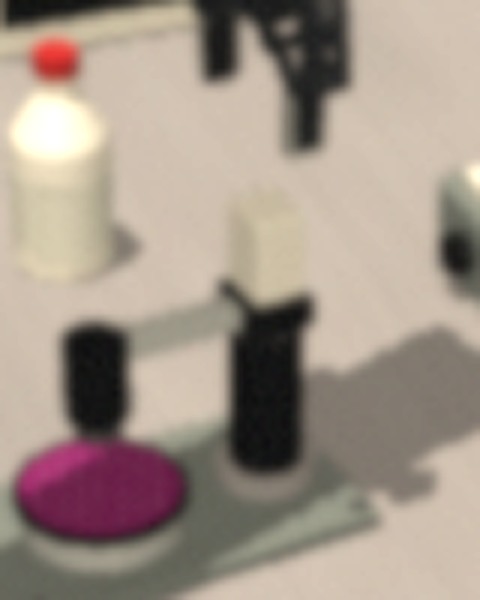

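>>> carry_out(
  commands=[
    {"dx":-1,"dy":-1,"dz":0,"wx":0,"wy":0,"wz":0.003},
    {"dx":-0.5,"dy":-1,"dz":3,"wx":0,"wy":0,"wz":0},
    {"dx":0,"dy":-0.8,"dz":5,"wx":0,"wy":0,"wz":0},
    {"dx":0,"dy":0,"dz":5,"wx":0,"wy":0,"wz":0},
    {"dx":0,"dy":0,"dz":5,"wx":0,"wy":0,"wz":0},
    {"dx":0,"dy":0,"dz":5,"wx":0,"wy":0,"wz":0},
    {"dx":0,"dy":0,"dz":3,"wx":0,"wy":0,"wz":0},
    {"dx":0,"dy":0,"dz":0,"wx":0,"wy":0,"wz":0},
    {"dx":0,"dy":0,"dz":0,"wx":0,"wy":0,"wz":0},
    {"dx":0,"dy":0,"dz":0,"wx":0,"wy":0,"wz":0},
  ],
)

```text
t: 5.35
ee_pos: [0.5645, 0.2245, 0.2008]
eef_rot: [[-0.991, -0.134, -0.001], [-0.134, 0.991, -0.0], [0.001, -0.0, -1.0]]
wrist_force: [-0.6, 0.3, 0.5]
opening: 0.997
```

```bash
python3 d.py .5643 .2248 .142; python3 - <<'E'
from h import *
cs=viewer.read_camera("side")
S=lambda x,y:ray(cs,210+(x+.5)/4.4-.5,130+(y+.5)/4.4-.5)
G=[atz(S(*p),.186) for p in[(255,62),(281,47),(312,65),(285,79)]];print(np.round(G,4),np.mean(G,0))
E
```

```text
t 5.35 pos [0.5645 0.2245 0.2008] shift mm [ 0.1  0.3 58.8] rotvec [-0.0002 -0.0009  0.0001] F [-0.6  0.3  0.5] open mm 84.7
joints [-0.66  0.27  0.26  1.63 -0.07  1.26  1.31]
[[0.5501 0.2432 0.186 ]
 [0.576  0.2571 0.186 ]
 [0.588  0.2243 0.186 ]
 [0.5621 0.2125 0.186 ]] [0.56902992 0.23428923 0.186     ]
```

```bash
python3 - <<'E'
from h import *
c=snap("side","pics/s3.png"); x0,y0,k=240,110,8
im=cv2.resize(c["frame"][y0:y0+70,x0:x0+60],None,fx=k,fy=k,interpolation=cv2.INTER_CUBIC)[...,::-1]
im=np.clip(im*1.5,0,255).astype('uint8'); raw=im.copy()
a=np.radians(7.7); ex=np.array([np.cos(a),np.sin(a),0]); ey=np.array([-np.sin(a),np.cos(a),0])
def box(ctr,hx,hy,z0,z1,col):
    for z in(z0,z1):
        pts=[((proj(c,np.r_[ctr,z]+sx*hx*ex+sy*hy*ey)-[x0,y0]+.5)*k-.5).round().astype(int) for sx,sy in((1,1),(1,-1),(-1,-1),(-1,1))]
        cv2.polylines(im,[np.array(pts,np.int32)],True,col,1)
box([.5643,.2248],.015,.018,.134,.186,(0,0,255))
box([.5643,.2248],.020,.022,.114,.134,(0,200,0))
cv2.imwrite("pics/crop3.png",np.hstack([raw,im][:2])[:, :960][:, :]); print(im.shape)
cv2.imwrite("pics/crop3.png",cv2.resize(np.hstack([raw,im]),None,fx=.8,fy=.8))
E
```

```text
(560, 480, 3)
```

View pics/crop3.png

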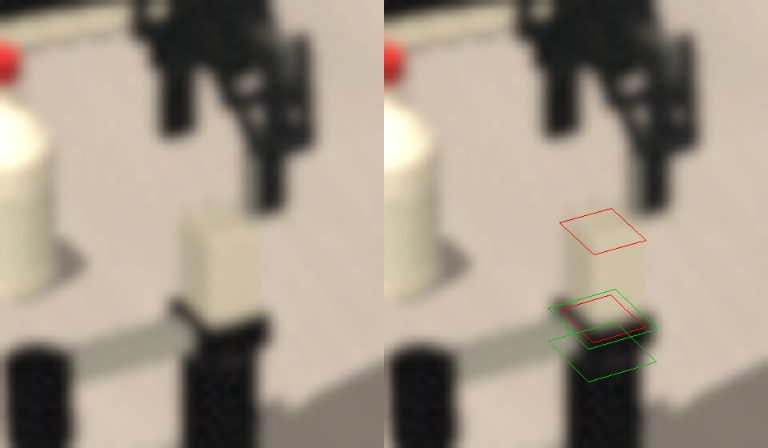

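The wireframe sits about 2 px below the imaged grip. The fingers, whose pose is known, show a similar offset, so the side camera's calibration is biased here. Taken relative to the fingers, the grip is centred and at its nominal height. Next I'll lower the tool around it.

>>> carry_out(
  commands=[
    {"dx":0,"dy":0,"dz":4,"wx":0,"wy":0,"wz":0},
    {"dx":0,"dy":0,"dz":6,"wx":0,"wy":0,"wz":0},
    {"dx":0,"dy":0,"dz":7,"wx":0,"wy":0,"wz":0},
    {"dx":0,"dy":0,"dz":7,"wx":0,"wy":0,"wz":0},
    {"dx":0,"dy":0,"dz":7,"wx":0,"wy":0,"wz":0},
    {"dx":0,"dy":0,"dz":7,"wx":0,"wy":0,"wz":0},
    {"dx":0,"dy":0,"dz":7,"wx":0,"wy":0,"wz":0},
    {"dx":0,"dy":0,"dz":5,"wx":0,"wy":0,"wz":0},
    {"dx":0,"dy":0,"dz":0,"wx":0,"wy":0,"wz":0},
    {"dx":0,"dy":0,"dz":0,"wx":0,"wy":0,"wz":0},
  ],
)

```text
t: 6.45
ee_pos: [0.5641, 0.2243, 0.1455]
eef_rot: [[-0.991, -0.134, -0.002], [-0.134, 0.991, -0.001], [0.002, -0.001, -1.0]]
wrist_force: [-1.1, -0.1, -0.7]
opening: 1.005
```

```bash
python3 d.py .5643 .2248 .142; python3 - <<'E'
from h import *
c=snap("side","pics/s4.png"); x0,y0,k=240,110,7
cv2.imwrite("pics/crop4.png",np.clip(cv2.resize(c["frame"][y0:y0+70,x0:x0+70],None,fx=k,fy=k,interpolation=cv2.INTER_CUBIC)[...,::-1]*1.5,0,255).astype('uint8'))
E
```

```text
t 6.45 pos [0.5641 0.2243 0.1455] shift mm [-0.2  0.4  3.5] rotvec [-0.0006 -0.0019  0.    ] F [-1.1 -0.1 -0.7] open mm 85.5
joints [-0.66  0.31  0.25  1.69 -0.08  1.15  1.32]
```

View pics/crop4.png

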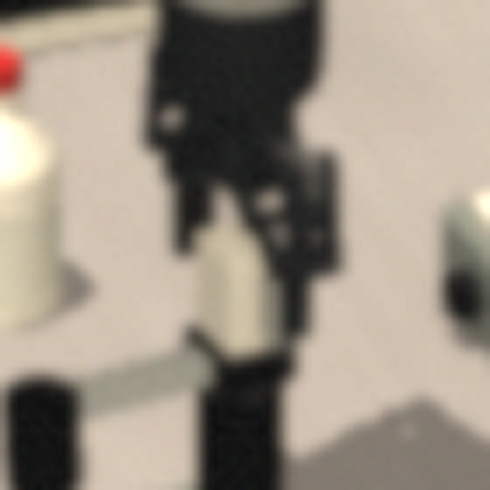

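The fingers straddle the grip (near finger tip at (290,335), grip at (235,290)). Now close gently.

>>> carry_out(
  commands=[
    {"dx":0,"dy":0,"dz":2,"wx":0,"wy":0.001,"wz":0},
    {"dx":0,"dy":0,"dz":0,"wx":0,"wy":0,"wz":0},
    {"dx":0,"dy":0,"dz":0,"wx":0,"wy":0,"wz":0},
    {"dx":0,"dy":0,"dz":0,"wx":0,"wy":0,"wz":0},
    {"dx":0,"dy":0,"dz":0,"wx":0,"wy":0,"wz":0},
    {"dx":0,"dy":0,"dz":0,"wx":0,"wy":0,"wz":0},
    {"dx":0,"dy":0,"dz":0,"wx":0,"wy":0,"wz":0},
    {"dx":0,"dy":0,"dz":0,"wx":0,"wy":0,"wz":0},
    {"dx":0,"dy":0,"dz":0,"wx":0,"wy":0,"wz":0},
    {"dx":0,"dy":0,"dz":0,"wx":0,"wy":0,"wz":0},
  ],
  gripper=-1,
  force=40,
)

```text
t: 7.5
ee_pos: [0.5646, 0.2255, 0.1448]
eef_rot: [[-0.991, -0.135, -0.001], [-0.135, 0.991, 0.001], [0.001, 0.001, -1.0]]
wrist_force: [0.7, 1.0, -0.5]
opening: 0.416
```

```bash
python3 d.py .5643 .2248 .142
```

```text
t 7.5 pos [0.5646 0.2255 0.1448] shift mm [ 0.4 -0.6  2.8] rotvec [ 0.0009 -0.0008  0.0012] F [ 0.7  1.  -0.5] open mm 35.4
joints [-0.66  0.31  0.25  1.69 -0.08  1.15  1.32]
```

The opening is 35.4 mm, the grip's own width, so the button is flush, and side forces are about 1 N. Lift slowly with a firmer grip.

>>> carry_out(
  commands=[
    {"dx":0,"dy":0,"dz":0,"wx":0,"wy":0,"wz":0},
    {"dx":0,"dy":0,"dz":0,"wx":0,"wy":0,"wz":0},
    {"dx":0,"dy":0,"dz":-2,"wx":0,"wy":0,"wz":0},
    {"dx":0,"dy":0,"dz":-3,"wx":0,"wy":0,"wz":0},
    {"dx":0,"dy":0,"dz":-4,"wx":0,"wy":0,"wz":0},
    {"dx":0,"dy":0,"dz":-4,"wx":0,"wy":0,"wz":0},
    {"dx":0,"dy":0,"dz":-4,"wx":0,"wy":0,"wz":0},
    {"dx":0,"dy":0,"dz":-4,"wx":0,"wy":0,"wz":0},
    {"dx":0,"dy":0,"dz":-4,"wx":0,"wy":0,"wz":0},
    {"dx":0,"dy":0,"dz":-4,"wx":0,"wy":0,"wz":0},
  ],
  gripper=-1,
  force=60,
)

```text
t: 8.5
ee_pos: [0.5646, 0.2255, 0.1746]
eef_rot: [[-0.991, -0.135, -0.002], [-0.135, 0.991, 0.0], [0.001, 0.0, -1.0]]
wrist_force: [1.4, 1.8, -3.8]
opening: 0.417
```

```bash
python3 d.py .5646 .2255 .265
```

```text
t 8.5 pos [0.5646 0.2255 0.1746] shift mm [  0.1   0.1 -90.4] rotvec [ 0.0004 -0.0015  0.0012] F [ 1.4  1.8 -3.8] open mm 35.5
joints [-0.66  0.29  0.25  1.66 -0.08  1.21  1.32]
```

>>> carry_out(
  commands=[
    {"dx":0,"dy":0,"dz":-5,"wx":0,"wy":0,"wz":0},
    {"dx":0,"dy":0,"dz":-5,"wx":0,"wy":0,"wz":0},
    {"dx":0,"dy":0,"dz":-5,"wx":0,"wy":0,"wz":0},
    {"dx":0,"dy":0,"dz":-5,"wx":0,"wy":0,"wz":0},
    {"dx":0,"dy":0,"dz":-5,"wx":0,"wy":0,"wz":0},
    {"dx":0,"dy":0,"dz":-5,"wx":0,"wy":0,"wz":0},
    {"dx":0,"dy":0,"dz":-5,"wx":0,"wy":0,"wz":0},
    {"dx":0,"dy":0,"dz":-5,"wx":0,"wy":0,"wz":0},
    {"dx":0,"dy":0,"dz":-5,"wx":0,"wy":0,"wz":0},
    {"dx":0,"dy":0,"dz":-5,"wx":0,"wy":0,"wz":0},
  ],
)

```text
t: 9.5
ee_pos: [0.5645, 0.2254, 0.2284]
eef_rot: [[-0.991, -0.135, -0.002], [-0.135, 0.991, -0.0], [0.002, 0.0, -1.0]]
wrist_force: [3.1, 1.6, -7.6]
opening: 0.416
```

```bash
python3 d.py .5646 .2255 .265
```

```text
t 9.5 pos [0.5645 0.2254 0.2284] shift mm [ -0.1   0.1 -36.6] rotvec [ 0.0002 -0.002   0.0011] F [ 3.1  1.6 -7.6] open mm 35.4
joints [-0.67  0.25  0.26  1.59 -0.07  1.31  1.31]
```

Past the first stop: 84 mm up with the pull at 7.6 N. Another 30 mm or so, then ease into the top stop.

>>> carry_out(
  commands=[
    {"dx":0,"dy":0,"dz":-4,"wx":0,"wy":0.001,"wz":0},
    {"dx":0,"dy":0,"dz":-4,"wx":0,"wy":0,"wz":0},
    {"dx":0,"dy":0,"dz":-4,"wx":0,"wy":0,"wz":0},
    {"dx":0,"dy":0,"dz":-4,"wx":0,"wy":0,"wz":0},
    {"dx":0,"dy":0,"dz":-4,"wx":0,"wy":0,"wz":0},
    {"dx":0,"dy":0,"dz":-4,"wx":0,"wy":0,"wz":0},
    {"dx":0,"dy":0,"dz":-3,"wx":0,"wy":0,"wz":0},
    {"dx":0,"dy":0,"dz":-2,"wx":0,"wy":0,"wz":0},
    {"dx":0,"dy":0,"dz":-2,"wx":0,"wy":0,"wz":0},
    {"dx":0,"dy":0,"dz":-2,"wx":0,"wy":0,"wz":0},
  ],
)

```text
t: 10.5
ee_pos: [0.5645, 0.2254, 0.2644]
eef_rot: [[-0.991, -0.135, -0.003], [-0.135, 0.991, -0.0], [0.003, 0.0, -1.0]]
wrist_force: [2.7, 1.9, -6.9]
opening: 0.413
```

```bash
python3 d.py .5646 .2255 .265
```

```text
t 10.5 pos [0.5645 0.2254 0.2644] shift mm [-0.1  0.1 -0.6] rotvec [ 0.0002 -0.0032  0.0012] F [ 2.7  1.9 -6.9] open mm 35.1
joints [-0.67  0.24  0.26  1.53 -0.06  1.38  1.3 ]
```

>>> carry_out(
  commands=[
    {"dx":0,"dy":0,"dz":-1,"wx":0,"wy":0,"wz":0},
    {"dx":0,"dy":0,"dz":-1,"wx":0,"wy":0,"wz":0},
    {"dx":0,"dy":0,"dz":-1,"wx":0,"wy":0,"wz":0},
    {"dx":0,"dy":0,"dz":-1,"wx":0,"wy":0,"wz":0},
    {"dx":0,"dy":0,"dz":-1,"wx":0,"wy":0,"wz":0},
    {"dx":0,"dy":0,"dz":-1,"wx":0,"wy":0,"wz":0},
    {"dx":0,"dy":0,"dz":-1,"wx":0,"wy":0,"wz":0},
    {"dx":0,"dy":0,"dz":-1,"wx":0,"wy":0,"wz":0},
    {"dx":0,"dy":0,"dz":-1,"wx":0,"wy":0,"wz":0},
    {"dx":0,"dy":0,"dz":-1,"wx":0,"wy":0,"wz":0},
  ],
)

```text
t: 11.5
ee_pos: [0.5643, 0.2255, 0.265]
eef_rot: [[-0.991, -0.135, -0.009], [-0.135, 0.991, -0.004], [0.01, -0.003, -1.0]]
wrist_force: [4.6, 2.4, -14.6]
opening: 0.415
```

```bash
python3 d.py .5646 .2255 .265; python3 - <<'E'
from h import *
c=snap("side","pics/s5.png"); x0,y0,k=210,80,5
cv2.imwrite("pics/crop5.png",np.clip(cv2.resize(c["frame"][y0:y0+120,x0:x0+100],None,fx=k,fy=k,interpolation=cv2.INTER_CUBIC)[...,::-1]*1.5,0,255).astype('uint8'))
E
```

```text
t 11.5 pos [0.5643 0.2255 0.265 ] shift mm [-0.3 -0.  -0. ] rotvec [-0.0031 -0.0098  0.0006] F [  4.6   2.4 -14.6] open mm 35.3
joints [-0.67  0.24  0.26  1.53 -0.06  1.39  1.3 ]
```

View pics/crop5.png

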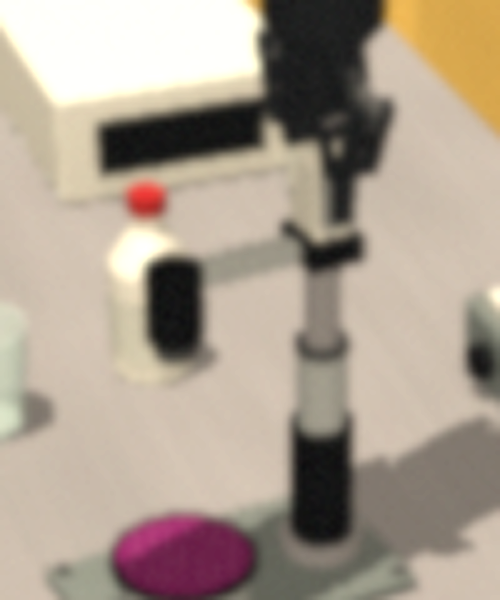

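Both silver sections are out, the wafer is in place, and z has stopped at 0.265 (120 mm up) with the pull jumping to 14.6 N. So it's against the top stop. I'll check that the hold is steady and compare the rest of the scene with the first picture.

```bash
python3 - <<'E'
from h import *
for i in range(10): c=viewer.read_camera("side")
o=r.observe(); print(o["t"],np.round(o["ee_pos"],4),np.round(o["wrist_force"],1),o["opening"])
cv2.imwrite("pics/s6.png",c["frame"][...,::-1])
a=cv2.imread("pics/side0.png"); b=cv2.imread("pics/s6.png")
cv2.imwrite("pics/cmp.png",np.hstack([a[100:410,180:460],b[100:410,180:460]]))
E
```

```text
12.05 [0.5643 0.2255 0.265 ] [  5.3   1.9 -14. ] 0.41387353134300325
```

View pics/cmp.png

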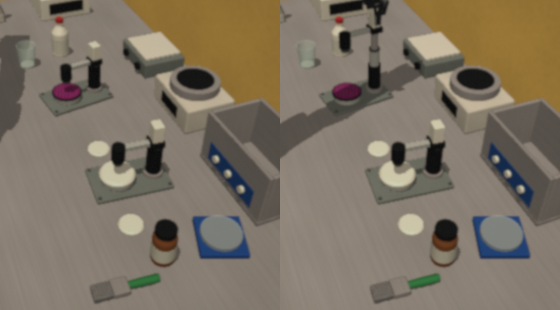

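The hold was steady for over 0.5 s, and everything else is where it was. Handing in.

```bash
python3 -c "
from rig import r
print(r.close_job())"
```

```text
the job is handed in; nothing more can be done
None
```

The left station's camera, the one over the violet wafer, is up at its second, topmost stop. I handed the job in at about 12 s with the arm still holding it there.

- **Button:** I squeezed the grip across its button sides until the opening read about 35 mm. That is the bare grip's width, so the button was fully in before the lift.
- **Lift:** The camera rose 120 mm in z. At the end it stopped moving and the pull jumped from about 7 N to 14.6 N, which marks the top stop. The side picture shows both column sections drawn out.
- **Hold:** Over the 0.5 s before handing in, the height stayed at 0.2650 m with a steady pull of about 14 N.
- **Other things:** In before-and-after side pictures, the wafer, dust cap, right station and other things look unmoved.
- **Disagreement:** The side camera placed the grip about 2 px (5–7 mm) higher than the top view and the given height. The fingers showed a similar offset in that camera, so I treated it as a calibration error. The clean grasp, with side forces of about 1 N, agreed with that.

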